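Set out the blue-capped reagent bottles in their spill trays

ROBOT

A 6-joint arm with a two-finger parallel gripper is mounted at the origin on a cart in front of the work surface, level with it; the furniture and walls round the work are solid. World frame = base frame: x ahead of the robot, y to its left, z up, the work surface at z = 0. Lengths are in m, angles in degrees, forces in N, time in s.
With the tool pointing down it reaches from about 0.35 to 0.875 m from the base axis. Payload 4.2 kg.
Tool frame: the origin (TCP) lies midway between the tips of the shut fingers; the grasp point (between the pads) lies 19 mm behind it; z points along the fingers, y is the direction in which the jaws open and shut (so a half turn about z gives the same grasp; the last joint's range is limited). The gripper opens to 87 mm and grips with 3 to 60 N. Pads are 19 mm wide; open, the fingers measure 117 mm over their backs; the gripper's body (75 mm by 190 mm) begins 51 mm behind the grasp point.
Start: joints at [14.817, 22.042, 0.453, 0, -68.411, -14.817], TCP at [0.625, 0, 0.186] pointing down, gripper open.
Joint ranges: [-179.83, 179.83], [-69.29, 118.12], [-61.27, 80.66], [-181.25, 117.63], [-171.15, -9.14], [-177.46, 177.46]. Speed limits (degrees/s): [159.86, 159.86, 180, 180, 180, 180].

INTERFACE

Orientations are given as a 3x3 rotation matrix whose columns are the frame's x, y, z axes.
In Python, from station import sense, capture, finish_job gives the robot as it stands. The module is installed in compiled form; this text tells all that it offers.
- The arm moves only by the shell command python3 -m jog 'ROWS' [OPENING]. ROWS is JSON, a list of rows, each a list of 6 numbers: the shift along the tool's x, y, z in cm, then the turn, a rotation vector about the tool's x, y, z in degrees. In form: [[dx, dy, dz, wx, wy, wz], ...]. A call has exactly 5 rows; each row shifts and turns the commanded pose from where the row before left it, along the tool's axes as they then stand; what a row does not reach is not made up. A row lasts 1/12 s, in which the tool goes at most 41.7 mm and 7.16 degrees, less where a joint would pass 70% of its speed; a pose out of reach is approached as far as the arm can. A call is refused whole if a number of a shift passes 4.17 or a number of a turn 7.16, either way. A call with a gripper value outside its range is refused whole. OPENING is the finger opening in cm, from 0 to 8.7, set as the call begins (- or left out, the last holds). The fingers move at their own pace and stop on an object; the grip force is fixed at half the most. Time passes only in rows, so rows that do not move let the fingers close, or fill a call up. It gives the time, the measured TCP pose, the force and the opening at its end, in the units of the state.
- sense(): the state, without advancing time (a new reading comes with each control period).
- capture(name): name is "scene" or "side" or "wrist"; returns a dict with "frame" (384x512x3 uint8, red, green, blue), "fx", "fy", "cx", "cy" (pixels), "world_to_cam" (4x4, takes a point from world to camera coordinates). Camera axes: x right, y up, looking along -z (the intrinsics and any distortion apply to the point x, -y, -z); pixel columns grow to the right and rows downward; lengths in m; the calibration is good to about 2 mm. A picture is of the moment at which its call begins. There is no depth.
- finish_job(): hands the job in, once; it reports no verdict.
The state is a dict: "time_s": time; "joints": joint angles; "joint_velocities": joint speeds; "effort": joint torques, N m; "tcp_pos": TCP position; "ee_rot": TCP orientation; "wrist_force": force on the tool from outside, world axes, zero at the start; "moment": the same for the moment, N m; "gripper_width": opening from 0.0 (shut) to 1.0 (fully open).
Only numpy, scipy, OpenCV 4.12 (cv2) and the standard library are available. Lean on these libraries where they do the work, as an engineer would, in place of code of your own. Each camera call takes 0.05 s, during which the arm holds its last target.

TASK

Set out the three blue-capped bottles for today's work: lift each one out of the wooden rack over its front rail and stand it upright in its own spill tray, the small bottle of pink liquid in the red tray, the small bottle of clear liquid in the white tray and the large bottle in the big blue tray. Keep them upright and set them down gently, flat on the tray's floor inside the rim. Leave the orange-capped bottle where it stands in the rack, and do not disturb the vial or the timer.

Things in the scene. Friction and masses are not known exactly. Their poses are not given: they have to be found in the camera images.
- rack: Pale wooden rack, fixed on the worktop, 114 x 424 mm; origin at the centre of its underside, x away from the robot through its depth, y along its length. Bottles stand in one row in any order, about 100 mm apart, on its 12 mm board (inside 90 x 400 mm). Front (-x) steel rail, 8 mm thick: top 58 mm above the worktop; back panel top 54 mm, end panel tops 70 mm.
- pink_bottle: Small bottle of pink liquid: 56 mm diameter glass body up to 66 mm, then a shoulder and a blue screw cap 35 mm in diameter from 67 to 105 mm (the top); about 0.16 to 0.19 kg; origin at the centre of its underside, z up; grip it by the cap. Stands in the rack at the start.
- clear_bottle: Small bottle of clear (colourless) liquid: 56 mm diameter glass body up to 66 mm, then a shoulder and a blue screw cap 35 mm in diameter from 67 to 105 mm (the top); about 0.16 to 0.19 kg; origin at the centre of its underside, z up; grip it by the cap. Stands in the rack at the start.
- large_bottle: Large bottle with a blue cap: 69 mm diameter glass body up to 86 mm, then a shoulder and a blue screw cap 43 mm in diameter from 88 to 138 mm (the top); about 0.32 kg; origin at the centre of its underside, z up; grip it by the cap. Stands in the rack at the start.
- orange_bottle: Large bottle with an orange cap, which stays in the rack: 69 mm diameter glass body up to 86 mm, then a shoulder and an orange screw cap 43 mm in diameter from 88 to 135 mm (the top); about 0.32 kg; origin at the centre of its underside, z up; do not move it. Stands in the rack at the start.
- red_tray: Round shallow red plastic spill tray, fixed to the worktop: flat inner floor 80 mm across, 4 mm above the worktop, rim 12 mm high, 90 mm across outside; origin at the centre of its underside, on the worktop. Its place among the three trays changes.
- white_tray: Round shallow white plastic spill tray, fixed to the worktop: flat inner floor 80 mm across, 4 mm above the worktop, rim 12 mm high, 90 mm across outside; origin at the centre of its underside, on the worktop. Its place among the three trays changes.
- blue_tray: Round shallow large blue plastic spill tray, fixed to the worktop: flat inner floor 93 mm across, 4 mm above the worktop, rim 12 mm high, 103 mm across outside; origin at the centre of its underside, on the worktop. Its place among the three trays changes.
- vial: Bystander: small glass vial with a black cap and green liquid, 23 mm in diameter, 44 mm high, standing on the worktop to the left of the trays; origin at the centre of its underside.
- timer: Bystander: flat white bench timer with three coloured keys, 66 x 66 x 20 mm, lying on the worktop to the right of the trays; origin at the centre of its underside.
There are look-alikes about, which are no part of the job. What is shaped like the orange_bottle but purple is not meant. Of the things that look like the white_tray, take the one that is farthest to the robot's left at the start.

How it is judged:
By the outcome, as a careful person would: the job done as asked, in the order asked, and still so for the second after the job is handed in, with the robot touching nothing.
It also fails if it takes over 88 s, if anything falls off the work surface, if the arm or the gripper's body presses on something with over 40 N, if the wrist force passes 120 N, or if a joint passes its speed limit or range.

## Working session

There is one attempt and no reset: what is moved stays moved. The work goes in short steps, Python scripts to look and compute and a shell command to move; the robot and the scene stay as the last step left them, time stands still between calls to the robot, and variables do not carry over. Pictures are saved under pics/ and viewed, and the job is handed in when it is done.

```bash
mkdir -p pics
python3 - <<'E'
from station import sense,capture
import cv2,numpy as np
for n in("scene","side","wrist"):
    c=capture(n);cv2.imwrite(f"pics/{n}0.png",c["frame"][:,:,::-1])
    print(n,c["fx"],c["fy"],c["cx"],c["cy"],{k for k in c});print(np.round(c["world_to_cam"],3).tolist())
s=sense();print(s)
E
```

```text
scene 356.1346236486793 356.1346236486793 257.8845946800607 190.98260542129478 {'cy', 'world_to_cam', 'frame', 'cx', 'fy', 'fx'}
[[0.47, -0.883, -0.011, -0.294], [0.62, 0.321, 0.716, -0.337], [-0.629, -0.343, 0.698, -0.584], [0.0, 0.0, 0.0, 1.0]]
side 394.3043146613211 394.3043146613211 251.67401956219652 193.94800558658866 {'cy', 'world_to_cam', 'frame', 'cx', 'fy', 'fx'}
[[-0.987, -0.161, 0.002, 0.502], [0.092, -0.558, 0.825, -0.088], [-0.132, 0.814, 0.566, -0.927], [0.0, 0.0, 0.0, 1.0]]
wrist 272.0725751203545 272.0725751203545 255.9885580164348 191.37466234941436 {'cy', 'world_to_cam', 'frame', 'cx', 'fy', 'fx'}
[[-1.0, -0.0, 0.001, 0.623], [-0.0, -0.963, -0.268, 0.032], [0.001, -0.268, 0.963, -0.39], [0.0, 0.0, 0.0, 1.0]]
{'time_s': 0.15, 'joints': array([ 1.48157437e+01,  2.20802963e+01,  4.00574660e-01, -1.84566097e-02,
       -6.84114060e+01, -1.48172554e+01]), 'joint_velocities': array([-0.05546147, -0.12221553,  0.08922011,  0.06395534,  0.02999259,
        0.00527192]), 'effort': array([ 3.86667998e-04, -3.91052306e+01,  1.87588084e+01,  4.22235444e+00,
        1.23758311e-02, -1.38926293e-04]), 'tcp_pos': array([ 6.24511916e-01, -2.58602905e-06,  1.85439227e-01]), 'ee_rot': array([[-1.45051652e-04, -9.99998687e-01, -1.61417499e-03],
       [-9.99999983e-01,  1.45240902e-04, -1.17125828e-04],
       [ 1.17360118e-04,  1.61415797e-03, -9.99998690e-01]]), 'wrist_force': array([ 0.13446789, -0.24188804,  0.03232604]), 'moment': array([-0.03367258,  0.01102097, -0.04534964]), 'gripper_width': 0.9990503551753122}
```

View pics/scene0.png

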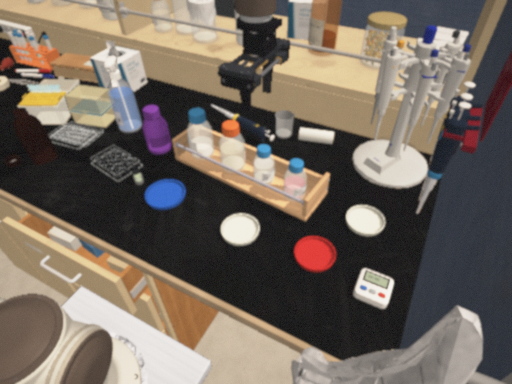

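View pics/side0.png

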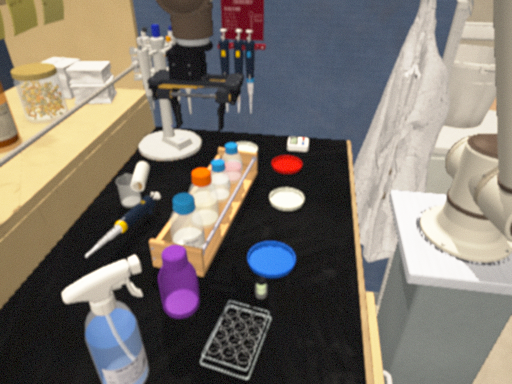

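View pics/wrist0.png

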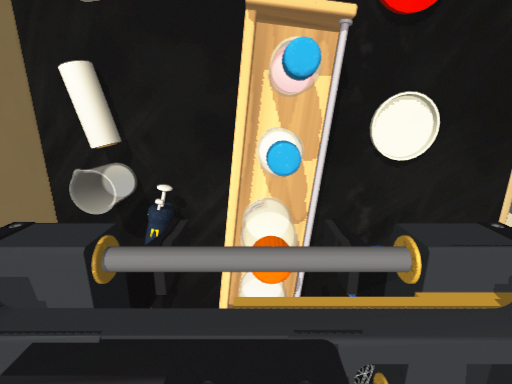

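The scene view shows the bottles in the rack, left to right: large blue cap (198,115), orange (231,130), clear (263,153), pink (296,168). The purple look-alike is at (156,130). Trays are blue (165,193), white candidates A (240,229) and B (365,220), and red (315,253). A is farther to the robot's left (+y), so A is the one meant. I'll measure next and confirm with a crop.

```bash
cat > h.py <<'E'
import numpy as np,cv2
from station import sense,capture
def ray(c,u,v):
    W=np.array(c["world_to_cam"]);R=W[:3,:3];t=W[:3,3]
    d=R.T@np.array([(u-c["cx"])/c["fx"],-(v-c["cy"])/c["fy"],-1.]);return -R.T@t,d/np.linalg.norm(d)
def onz(c,u,v,z):
    o,d=ray(c,u,v);return o+d*(z-o[2])/d[2]
def proj(c,p):
    W=np.array(c["world_to_cam"]);q=W[:3,:3]@np.array(p)+W[:3,3]
    return c["cx"]-c["fx"]*q[0]/q[2],c["cy"]+c["fy"]*q[1]/q[2]
def tri(rs):
    A=np.zeros((3,3));b=np.zeros(3)
    for o,d in rs:
        P=np.eye(3)-np.outer(d,d);A+=P;b+=P@o
    p=np.linalg.solve(A,b);return p,[np.linalg.norm((np.eye(3)-np.outer(d,d))@(p-o)) for o,d in rs]
def blobs(c,lo,hi,amin=40):
    h=cv2.cvtColor(c["frame"],cv2.COLOR_RGB2HSV);m=cv2.inRange(h,lo,hi)
    n,l,s,ce=cv2.connectedComponentsWithStats(m)
    return [(ce[i].round(1).tolist(),s[i].tolist()) for i in range(1,n) if s[i,4]>=amin],l
E
python3 - <<'E'
from h import *
for n in("scene","side","wrist"):
    c=capture(n)
    for nm,lo,hi in(("cap",(95,150,90),(105,255,255)),("btray",(107,150,90),(118,255,255)),("org",(5,180,150),(14,255,255)),("red",(0,180,100),(4,255,255)),("white",(15,5,170),(50,60,255))):
        b,_=blobs(c,lo,hi)
        print(n,nm,b[:12])
        if nm in("btray","red","white"): 
            for ce,s in b: print("   ",onz(c,*ce,0.008).round(4))
c=capture("scene");f=c["frame"][:,:,::-1];h=cv2.cvtColor(c["frame"],cv2.COLOR_RGB2HSV)
for p in((165,193),(198,115),(263,150),(240,229),(231,128)):print(h[p[1],p[0]])
cv2.imwrite("pics/crop1.png",cv2.resize(f[90:290,130:400],None,fx=2.9,fy=2.9,interpolation=cv2.INTER_CUBIC))
E
```

```text
scene cap [([196.0, 114.0], [189, 109, 14, 13, 74]), ([263.8, 149.2], [258, 144, 12, 13, 102]), ([296.3, 164.0], [291, 158, 13, 14, 121])]
scene btray [([429.6, 33.3], [425, 26, 11, 17, 128]), ([164.8, 193.7], [144, 179, 42, 31, 1028])]
    [ 1.8452 -0.2524  0.008 ]
    [0.4362 0.169  0.008 ]
scene org [([229.8, 129.2], [222, 120, 18, 16, 136])]
scene red [([314.5, 253.2], [294, 236, 42, 36, 1177])]
    [ 0.4401 -0.2377  0.008 ]
scene white [([60.1, 2.2], [53, 0, 17, 5, 58]), ([88.3, 1.3], [75, 0, 22, 5, 65]), ([108.7, 3.1], [104, 0, 10, 8, 58]), ([184.5, 12.1], [120, 0, 122, 33, 1244]), ([302.5, 2.7], [290, 0, 23, 8, 111]), ([300.1, 28.6], [295, 8, 13, 32, 147]), ([112.5, 16.2], [108, 13, 10, 7, 57]), ([17.9, 26.6], [0, 19, 35, 18, 202]), ([162.6, 25.3], [154, 20, 18, 12, 172]), ([197.1, 32.4], [176, 23, 41, 20, 456]), ([397.2, 69.2], [382, 26, 37, 89, 871]), ([447.4, 43.5], [417, 27, 54, 39, 702])]
    [1.4026 1.6995 0.008 ]
    [1.4863 1.564  0.008 ]
    [1.514  1.4327 0.008 ]
    [1.5807 0.9519 0.008 ]
    [1.9988 0.4491 0.008 ]
    [1.6345 0.3076 0.008 ]
    [1.3621 1.255  0.008
[... 3046 characters left out ...]
.6, 43.6], [279, 40, 13, 10, 48]), ([87.5, 102.4], [59, 61, 57, 87, 2436]), ([404.8, 126.3], [372, 92, 68, 69, 3533]), ([275.4, 143.2], [259, 127, 43, 47, 641]), ([119.0, 179.3], [103, 165, 31, 41, 598]), ([162.3, 194.6], [156, 185, 16, 25, 139]), ([266.9, 221.9], [242, 199, 52, 47, 1687]), ([509.2, 219.9], [506, 213, 6, 14, 57]), ([259.6, 287.5], [241, 272, 43, 25, 714])]
    [ 0.588  -0.1608  0.008 ]
    [ 0.8453 -0.091   0.008 ]
    [ 0.4233 -0.0604  0.008 ]
    [ 0.5971 -0.0379  0.008 ]
    [0.8179 0.0128 0.008 ]
    [0.7585 0.0354 0.008 ]
    [0.6074 0.0775 0.008 ]
    [0.2491 0.0743 0.008 ]
    [0.6178 0.1894 0.008 ]
[110 178 205]
[102 151 145]
[101 154 212]
[ 24  16 242]
[ 11 179 242]
```

View pics/crop1.png

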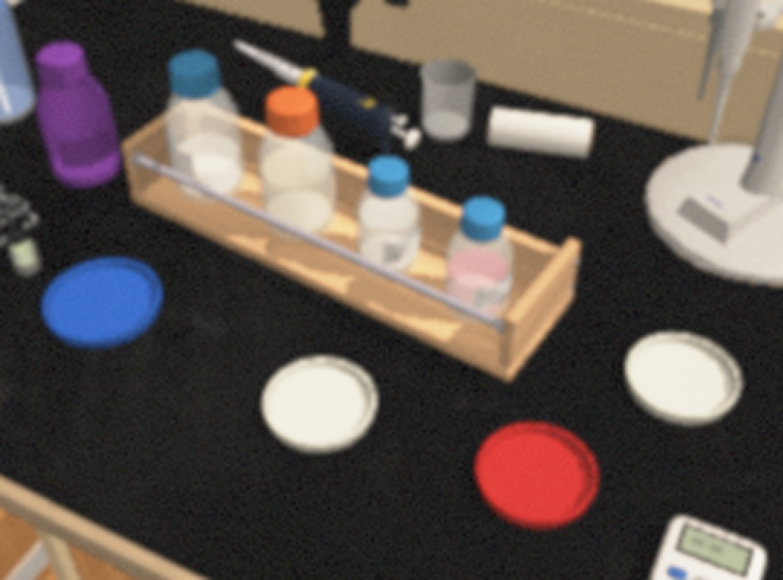

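The crop confirms it: pink liquid sits in the rightmost bottle, clear in the next, large blue cap at the left end, and the white tray between red and blue is the leftmost white one. The other white tray, right of the rack, is the decoy.

```bash
python3 - <<'E'
from h import *
C={n:capture(n) for n in("scene","side","wrist")}
lo,hi=(95,100,60),(105,255,255)
obs={"pink":((296.3,164),(230.5,146.8)),"clear":((263.8,149.2),(217.4,164.9)),"large":((196,114),(182.5,202.7)),"orange":((229.8,129.2),(200.4,177.9))}
for n in("scene","side"):print(n,blobs(C[n],lo,hi)[0])
for k,(a,b) in obs.items():
    z=.098 if k in("pink","clear") else .125
    p,r=tri([ray(C["scene"],*a),ray(C["side"],*b)])
    print(k,p.round(4),np.round(r,4),onz(C["scene"],*a,z).round(4),onz(C["side"],*b,z).round(4))
h=blobs(C["wrist"],lo,hi)[0];print(h)
for ce,s in h: print(onz(C["wrist"],*ce,.117).round(4),onz(C["wrist"],*ce,.107).round(4))
# rack rail/edges in wrist: end panel corners z=.07
for uv in((248,3),(355,8)):print(onz(C["wrist"],*uv,.07).round(4))
# rail
for uv in((345,22),(300,292)):print('rail',onz(C["wrist"],*uv,.058).round(4))
E
python3 - <<'E'
import cv2
f=cv2.imread("pics/wrist0.png");cv2.imwrite("pics/wc.png",cv2.resize(f[:200,200:460],None,fx=3,fy=3))
E
```

```text
scene [([290.1, 19.9], [288, 3, 5, 34, 116]), ([196.5, 114.6], [188, 107, 19, 16, 255]), ([263.9, 149.4], [257, 143, 15, 14, 173]), ([296.4, 164.1], [290, 157, 15, 16, 194]), ([434.8, 174.7], [428, 170, 14, 10, 81])]
side [([248.6, 53.9], [246, 50, 6, 9, 47]), ([230.6, 146.9], [224, 141, 13, 13, 137]), ([217.3, 164.8], [210, 159, 14, 13, 140]), ([182.5, 202.7], [172, 192, 23, 22, 413])]
pink [ 0.5854 -0.1242  0.108 ] [0.0001 0.0001] [ 0.5968 -0.1199  0.098 ] [ 0.5895 -0.1428  0.098 ]
clear [ 0.5998 -0.0302  0.1068] [0.0017 0.0017] [ 0.6125 -0.0246  0.098 ] [ 0.602  -0.0425  0.098 ]
large [0.6186 0.1798 0.1377] [0.0003 0.0003] [0.6352 0.1933 0.125 ] [0.6249 0.1633 0.125 ]
orange [0.6117 0.0717 0.1289] [0.0006 0.0006] [0.6155 0.0746 0.125 ] [0.6142 0.065  0.125 ]
[([301.7, 58.0], [283, 37, 39, 43, 1277]), ([283.7, 157.6], [267, 140, 34, 36, 934])]
[ 0.5829 -0.1241  0.117 ] [ 0.5813 -0.1259  0.107 ]
[ 0.5966 -0.0343  0.117 ] [ 0.5955 -0.0328  0.107 ]
[ 0.632  -0.1834  0.07  ]
[ 0.5239 -0.179   0.07  ]
rail [ 0.5294 -0.17    0.058 ]
rail [0.5628 0.1619 0.058 ]
```

View pics/wc.png

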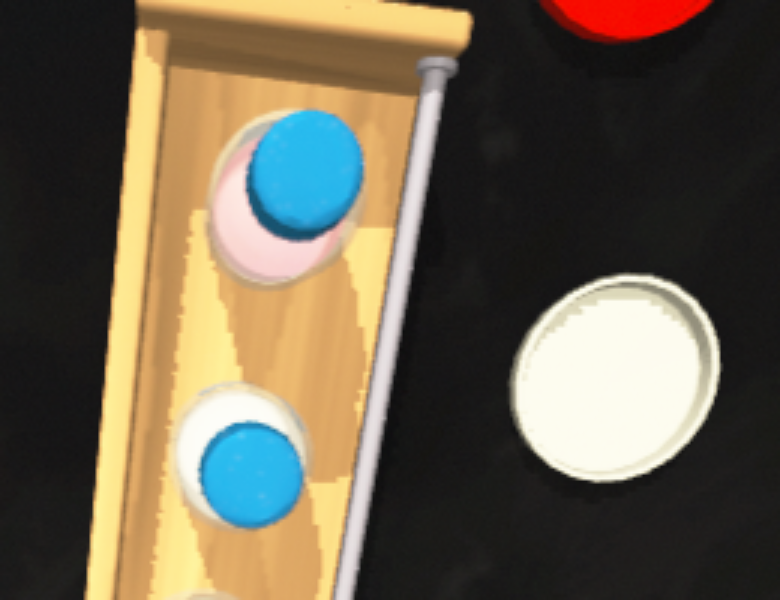

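```bash
python3 -m jog '[[2,0.8,0,0,0,0],[3,0.8,0,0,0,0],[3,0.9,0,0,0,0],[2.5,0.8,0,0,0,0],[2,0.8,0,0,0,0]]' 8.7
python3 - <<'E'
from h import *
c=capture("wrist");cv2.imwrite("pics/w1.png",c["frame"][:,:,::-1]);print(ray(c,256,192))
s=sense();print(s["tcp_pos"],s["time_s"])
for ce,b in blobs(c,(95,100,60),(105,255,255))[0]:print(ce,b,onz(c,*ce,.117).round(4))
for ce,b in blobs(c,(0,180,100),(4,255,255))[0]:print('red',ce,b,onz(c,*ce,.008).round(4))
E
```

```text
time_s: 0.92
tcp_pos: [0.5834, -0.1266, 0.1864]
ee_rot: [[-0.001, -1.0, 0.0], [-1.0, 0.001, -0.0], [0.0, -0.0, -1.0]]
wrist_force: [0.1, -0.4, 0.9]
gripper_width: 1.002
(array([ 0.58210113, -0.20080631,  0.38489366]), array([ 0.00098604,  0.27026952, -0.9627842 ]))
[ 0.58179366 -0.12903189  0.18649208] 0.9667
[256.9, 189.3] [241, 172, 33, 35, 884] [ 0.5815 -0.1285  0.117 ]
[244.4, 276.8] [231, 272, 28, 13, 279] [ 0.5954 -0.027   0.117 ]
red [367.2, 83.8] [332, 47, 72, 75, 4164] [ 0.4384 -0.2405  0.008 ]
```

View pics/w1.png

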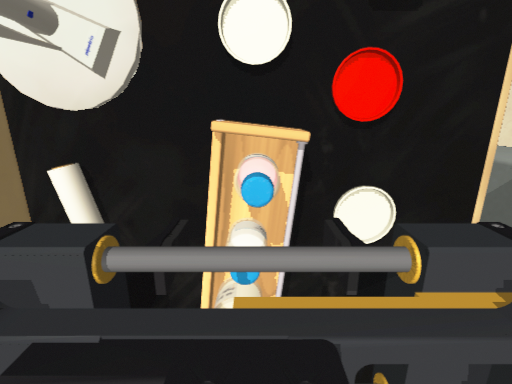

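```bash
python3 -m jog '[[0,0,0,0,0,0],[0,0,0,0,0,0],[0,0,0,0,0,0],[0,0,0,0,0,0],[0,0,0,0,0,0]]'
python3 - <<'E'
from h import *
c=capture("wrist")
for ce,b in blobs(c,(95,100,60),(105,255,255))[0]:print(ce,b,onz(c,*ce,.117).round(4))
for ce,b in blobs(c,(0,180,100),(4,255,255))[0]:print('red',ce,b,onz(c,*ce,.008).round(4))
for ce,b in blobs(c,(15,0,170),(50,60,255),2000)[0]:print('w',ce,b,onz(c,*ce,.008).round(4))
E
```

```text
time_s: 1.38
tcp_pos: [0.5843, -0.1241, 0.1861]
ee_rot: [[0.001, -1.0, -0.0], [-1.0, -0.001, 0.0], [-0.0, 0.0, -1.0]]
wrist_force: [0.3, 0.5, 0.5]
gripper_width: 0.999
[257.8, 187.0] [242, 170, 33, 35, 883] [ 0.5815 -0.1284  0.117 ]
[245.1, 275.9] [232, 272, 28, 10, 224] [ 0.5953 -0.0257  0.117 ]
red [368.3, 81.9] [333, 45, 72, 75, 4190] [ 0.4385 -0.2405  0.008 ]
w [73.5, 53.3] [0, 0, 141, 108, 10051] [ 0.8135 -0.2736  0.008 ]
w [255.8, 27.7] [219, 0, 74, 62, 3815] [ 0.5839 -0.3026  0.008 ]
w [366.6, 211.7] [334, 185, 63, 58, 2572] [ 0.421  -0.0628  0.008 ]
```

```bash
python3 -m jog '[[0.2,0.2,2,0,0,0],[0,0,3,0,0,0],[0,0,2.5,0,0,0],[0,0,1.6,0,0,0],[0,0,0.8,0,0,0]]' && python3 -m jog '[[0,0,0,0,0,0],[0,0,0,0,0,0],[0,0,0,0,0,0],[0,0,0,0,0,0],[0,0,0,0,0,0]]' 2
python3 - <<'E'
from h import *
for n in("scene","side"):
    c=capture(n);f=c["frame"][:,:,::-1];u,v=map(int,proj(c,(.58,-.126,.1)));print(u,v)
    cv2.imwrite(f"pics/{n}2.png",cv2.resize(f[v-60:v+60,u-70:u+70],None,fx=4,fy=4))
E
```

```text
time_s: 1.85
tcp_pos: [0.5804, -0.1264, 0.0844]
ee_rot: [[0.0, -1.0, -0.005], [-1.0, -0.0, 0.0], [-0.0, 0.005, -1.0]]
wrist_force: [-0.9, 0.5, -0.1]
gripper_width: 0.998
time_s: 2.27
tcp_pos: [0.5828, -0.127, 0.0886]
ee_rot: [[0.0, -1.0, 0.003], [-1.0, -0.0, 0.0], [-0.0, -0.003, -1.0]]
wrist_force: [-1.0, 0.9, -0.3]
gripper_width: 0.707
295 168
232 149
```

View pics/scene2.png

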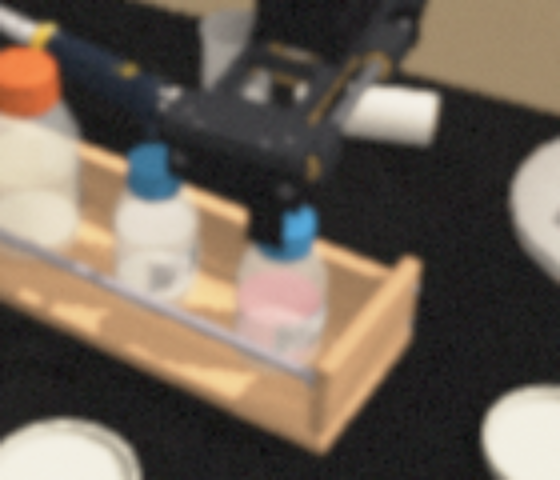

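View pics/side2.png

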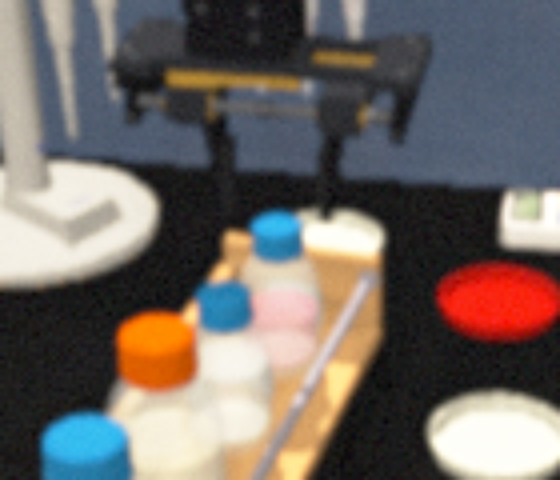

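The fingers straddle the pink cap: in the side crop they sit at x≈222 and 330, with the cap at 277. I'll close them fully.

```bash
for i in 1 2; do python3 -m jog '[[0,0,0,0,0,0],[0,0,0,0,0,0],[0,0,0,0,0,0],[0,0,0,0,0,0],[0,0,0,0,0,0]]' 2; done; python3 -m jog '[[0,0,-0.5,0,0,0],[0,0,-1,0,0,0],[0,0,-1.5,0,0,0],[0,0,-2,0,0,0],[0,0,-1.5,0,0,0]]'; python3 -m jog '[[0,0,-1.5,0,0,0],[0,0,-0.5,0,0,0],[0,0,0,0,0,0],[0,0,0,0,0,0],[0,0,0,0,0,0]]'
python3 - <<'E'
from h import *
for n in("scene","side"):
    c=capture(n);f=c["frame"][:,:,::-1];u,v=map(int,proj(c,(.58,-.126,.15)))
    cv2.imwrite(f"pics/{n}3.png",cv2.resize(f[v-60:v+60,u-70:u+70],None,fx=4,fy=4))
E
```

```text
time_s: 2.78
tcp_pos: [0.5819, -0.127, 0.0872]
ee_rot: [[-0.0, -1.0, -0.0], [-1.0, 0.0, 0.0], [-0.0, 0.0, -1.0]]
wrist_force: [-0.2, 0.0, -0.2]
gripper_width: 0.269
time_s: 3.2
tcp_pos: [0.582, -0.127, 0.0872]
ee_rot: [[0.0, -1.0, -0.0], [-1.0, -0.0, 0.0], [-0.0, 0.0, -1.0]]
wrist_force: [0.5, -0.1, -0.1]
gripper_width: 0.229
time_s: 3.62
tcp_pos: [0.5827, -0.1272, 0.1548]
ee_rot: [[0.0, -1.0, 0.002], [-1.0, -0.0, -0.001], [0.001, -0.002, -1.0]]
wrist_force: [0.2, -0.4, 0.8]
gripper_width: 0.232
time_s: 4.03
tcp_pos: [0.5812, -0.1269, 0.1713]
ee_rot: [[-0.0, -1.0, -0.002], [-1.0, 0.0, 0.0], [-0.0, 0.002, -1.0]]
wrist_force: [-0.1, -0.3, -0.4]
gripper_width: 0.232
```

View pics/side3.png

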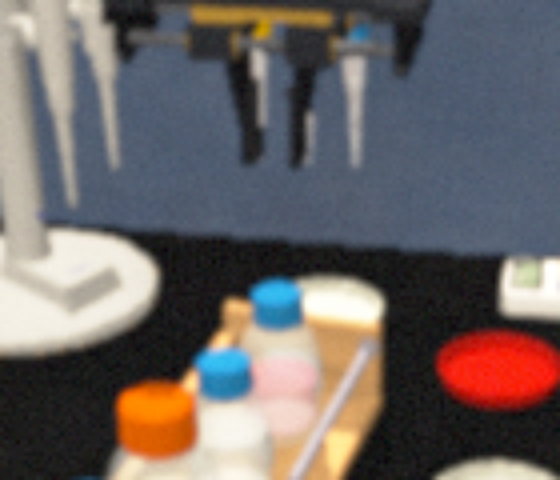

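The grip missed: the fingers shut to 20 mm and the pink bottle is still standing in the rack. I'll check where the cameras put the known TCP.

Run:
```python
from h import *
s=sense();p=s["tcp_pos"];print(p)
for n in("scene","side","wrist"):
    c=capture(n);f=np.ascontiguousarray(c["frame"][:,:,::-1]);u,v=proj(c,p);print(n,u,v,ray(c,256,192))
    u0,v0=int(u)-70,int(v)-60;u0=max(u0,0);v0=max(v0,0)
    g=cv2.resize(f[v0:v0+120,u0:u0+140],None,fx=5,fy=5)
    cv2.drawMarker(g,(int((u-u0)*5),int((v-v0)*5)),(0,255,0),0,15)
    for q in ((.582,-.126,.117),(.582,-.126,.079)):
        a,b=proj(c,q);cv2.drawMarker(g,(int((a-u0)*5),int((b-v0)*5)),(0,255,255),1,15)
    cv2.imwrite(f"pics/{n}4.png",g)
```

```text
[ 0.58129867 -0.12692631  0.17109179]
scene 298.5117179591656 143.4904063590869 (array([-0.01980186, -0.35132802,  0.64544854]), array([ 0.62431907,  0.34717274, -0.69978339]))
side 231.5704073564866 124.42274906674879 (array([0.38112879, 0.78617998, 0.59535633]), array([ 0.12126251, -0.81862034, -0.56138769]))
wrist 254.97209110787693 214.81675016169572 (array([ 0.58069398, -0.20117949,  0.36989263]), array([-9.26357179e-04,  2.70401168e-01, -9.62747293e-01]))
```

View pics/scene4.png

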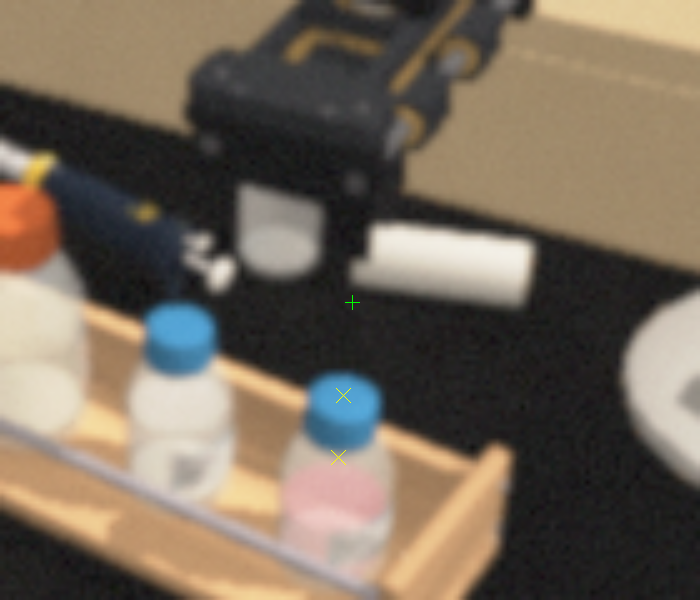

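View pics/side4.png

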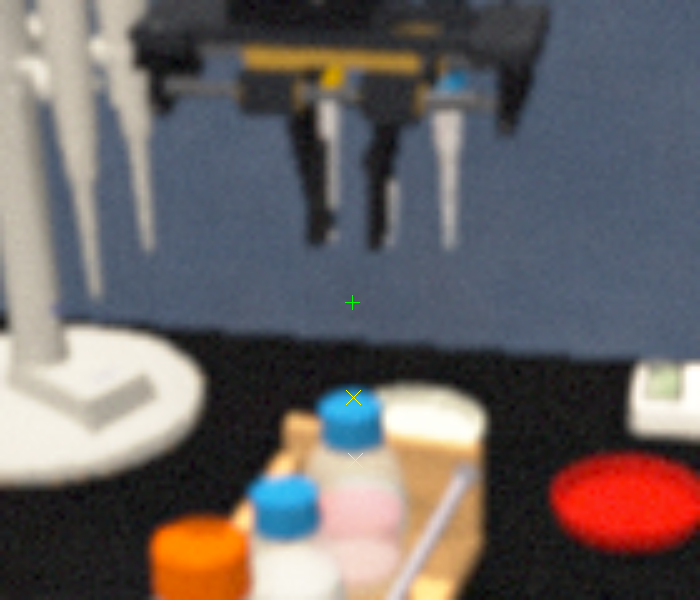

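View pics/wrist4.png

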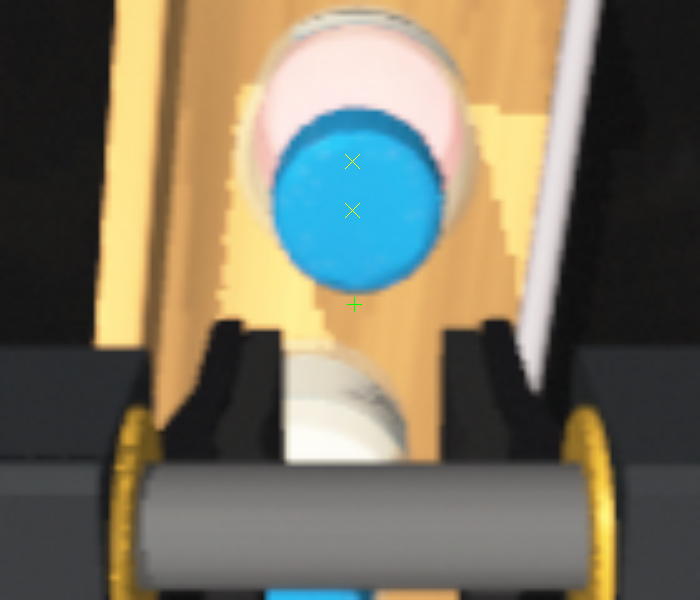

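Run:
```python
from h import *
s=sense();p=s["tcp_pos"]
C={n:capture(n) for n in("scene","side","wrist")}
print(tri([ray(C["side"],230.8,113.3),ray(C["wrist"],256.6,219.0)]))
for dz in(0,.01,.02,.03,.04):print(dz,[np.round(proj(C[n],p+[0,0,dz]),1) for n in C])
# fixed scene check: red tray etc. agree between cams at .008
f=C["scene"]["frame"][80:160,240:340,::-1].astype(float)*2.5
cv2.imwrite("pics/sc5.png",cv2.resize(np.clip(f,0,255).astype('uint8'),None,fx=7,fy=7,interpolation=cv2.INTER_CUBIC))
```

```text
(array([ 0.58211002, -0.13358997,  0.19844111]), [np.float64(0.0017643973365450024), np.float64(0.0017643973365449861)])
0 [array([298.6, 143.2]), array([231.4, 124.3]), array([254.8, 214.8])]
0.01 [array([298.9, 139.5]), array([231.3, 120.6]), array([254.8, 219.5])]
0.02 [array([299.2, 135.8]), array([231.2, 117. ]), array([254.7, 224.7])]
0.03 [array([299.6, 131.9]), array([231.1, 113.2]), array([254.7, 230.5])]
0.04 [array([299.9, 128. ]), array([231. , 109.5]), array([254.6, 236.9])]
```

View pics/sc5.png

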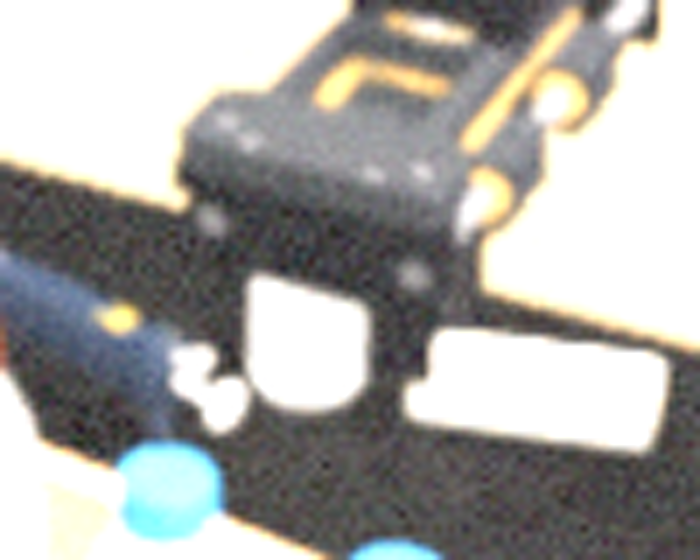

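```bash
python3 -m jog '[[0,0,0,0,0,0],[0,0,0,0,0,0],[0,0,0,0,0,0],[0,0,0,0,0,0],[0,0,0,0,0,0]]' 0;python3 - <<'E'
from h import *
s=sense();p=s["tcp_pos"];print(s["gripper_width"])
L=[]
for n in("side","wrist"):
    c=capture(n);f=np.ascontiguousarray(c["frame"][:,:,::-1]);u,v=proj(c,p);u0,v0=int(u)-40,int(v)-40
    g=cv2.resize(f[v0:v0+70,u0:u0+80],None,fx=5,fy=5)
    for dz,col in((0,(0,255,0)),(.03,(0,255,255))):
        a,b=proj(c,p+[0,0,dz]);cv2.drawMarker(g,(int((a-u0+.5)*5),int((b-v0+.5)*5)),col,0,12)
    L.append(g)
cv2.imwrite("pics/shut.png",np.hstack(L))
c=capture("side");print(proj(c,(.582,-.127,.0872)))
E
```

```text
time_s: 4.85
tcp_pos: [0.582, -0.1269, 0.1723]
ee_rot: [[-0.0, -1.0, 0.0], [-1.0, 0.0, 0.0], [-0.0, -0.0, -1.0]]
wrist_force: [-0.2, 0.3, -0.3]
gripper_width: 0.014
0.01355552449504538
(np.float64(232.16735787848773), np.float64(153.3159463699006))
```

View pics/shut.png

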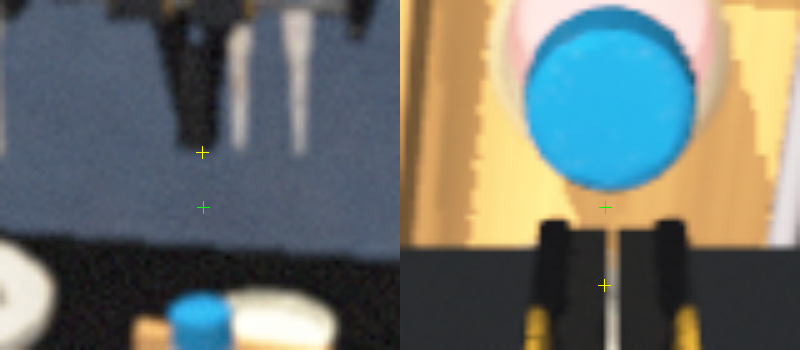

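The fingertips really sit about 30 mm above the reported TCP: all three views agree, and closing at reported z 0.087 passed just over the cap top at 0.117. I'll take tip height as reported z + 0.030 from here on, and go down in checked stages.

```bash
python3 -m jog '[[0,0,0,0,0,0],[0,0,0,0,0,0],[0,0,0,0,0,0],[0,0,0,0,0,0],[0,0,0,0,0,0]]' 7; python3 -m jog '[[0,0,0,0,0,0],[0,0,0,0,0,0],[0,0,1,0,0,0],[0,0,1.5,0,0,0],[0,0,1.5,0,0,0]]';python3 -m jog '[[0,0,2,0,0,0],[0,0,1.5,0,0,0],[0,0,1,0,0,0],[0,0,0.5,0,0,0],[0,0,0,0,0,0]]'; python3 -m jog '[[0,0,1,0,0,0],[0,0,0.8,0,0,0],[0,0,0.7,0,0,0],[0,0,0,0,0,0],[0,0,0,0,0,0]]';python3 - <<'E'
from h import *
s=sense();p=s["tcp_pos"]
L=[]
for n in("side","scene"):
    c=capture(n);f=np.ascontiguousarray(c["frame"][:,:,::-1]);u,v=proj(c,p);u0,v0=int(u)-40,int(v)-50
    g=cv2.resize(f[v0:v0+80,u0:u0+80],None,fx=5,fy=5)
    a,b=proj(c,p+[0,0,.03]);cv2.drawMarker(g,(int((a-u0+.5)*5),int((b-v0+.5)*5)),(0,255,255),0,12)
    L.append(g)
cv2.imwrite("pics/p6.png",np.hstack(L))
E
```

```text
time_s: 5.42
tcp_pos: [0.582, -0.127, 0.1723]
ee_rot: [[-0.0, -1.0, 0.0], [-1.0, 0.0, 0.0], [-0.0, -0.0, -1.0]]
wrist_force: [1.0, 0.7, -0.6]
gripper_width: 0.297
time_s: 5.83
tcp_pos: [0.582, -0.1269, 0.1315]
ee_rot: [[-0.0, -1.0, 0.001], [-1.0, 0.0, 0.0], [-0.0, -0.001, -1.0]]
wrist_force: [-1.0, 0.6, -0.7]
gripper_width: 0.684
time_s: 6.25
tcp_pos: [0.5812, -0.127, 0.0808]
ee_rot: [[-0.0, -1.0, -0.003], [-1.0, 0.0, -0.0], [0.0, 0.003, -1.0]]
wrist_force: [0.0, 0.4, 0.2]
gripper_width: 0.802
time_s: 6.67
tcp_pos: [0.5817, -0.127, 0.0568]
ee_rot: [[0.0, -1.0, -0.001], [-1.0, -0.0, -0.0], [0.0, 0.001, -1.0]]
wrist_force: [-1.1, -0.1, -0.4]
gripper_width: 0.799
```

View pics/p6.png

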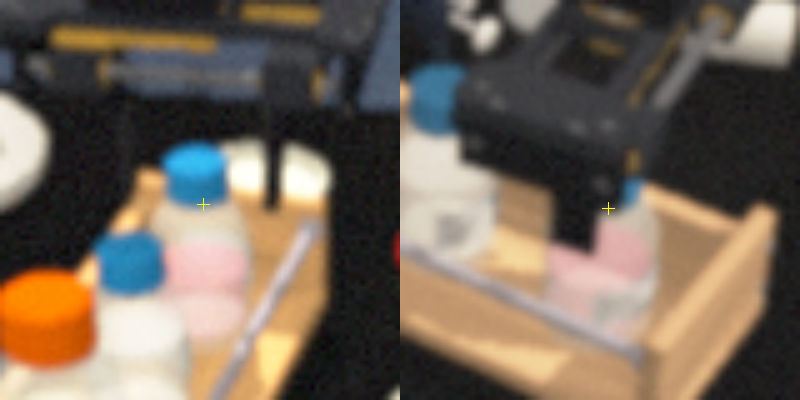

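The tips are now level with the bottom of the cap, either side of it (side crop tip row 207, cap base 203). Closing.

```bash
for i in 1 2 3; do python3 -m jog '[[0,0,0,0,0,0],[0,0,0,0,0,0],[0,0,0,0,0,0],[0,0,0,0,0,0],[0,0,0,0,0,0]]' 0|grep -E 'force|width|tcp'; done; python3 -m jog '[[0,0,-0.3,0,0,0],[0,0,-0.6,0,0,0],[0,0,-0.6,0,0,0],[0,0,-0.5,0,0,0],[0,0,0,0,0,0]]'
```

```text
tcp_pos: [0.5821, -0.127, 0.0574]
wrist_force: [-0.1, 0.1, -0.2]
gripper_width: 0.51
tcp_pos: [0.5821, -0.127, 0.0573]
wrist_force: [0.4, 0.4, 0.3]
gripper_width: 0.392
tcp_pos: [0.5821, -0.127, 0.0573]
wrist_force: [0.1, -0.3, 0.6]
gripper_width: 0.391
time_s: 8.43
tcp_pos: [0.583, -0.127, 0.0789]
ee_rot: [[0.0, -1.0, 0.003], [-1.0, -0.0, -0.0], [0.0, -0.003, -1.0]]
wrist_force: [-0.3, 0.5, -2.1]
gripper_width: 0.393
```

```bash
python3 -m jog '[[0,0,-1,0,0,0],[0,0,-1.5,0,0,0],[0,0,-1.5,0,0,0],[0,0,-1,0,0,0],[0,0,-0.5,0,0,0]]'
python3 - <<'E'
from h import *
s=sense();p=s["tcp_pos"]
L=[]
for n in("side","scene"):
    c=capture(n);f=np.ascontiguousarray(c["frame"][:,:,::-1]);u,v=proj(c,p);u0,v0=int(u)-40,int(v)-40
    L.append(cv2.resize(f[v0:v0+80,u0:u0+80],None,fx=5,fy=5))
cv2.imwrite("pics/p7.png",np.hstack(L))
E
```

```text
time_s: 8.85
tcp_pos: [0.5829, -0.1271, 0.1344]
ee_rot: [[0.0, -1.0, 0.003], [-1.0, -0.0, -0.0], [0.0, -0.003, -1.0]]
wrist_force: [-0.2, 0.1, -1.6]
gripper_width: 0.392
```

View pics/p7.png

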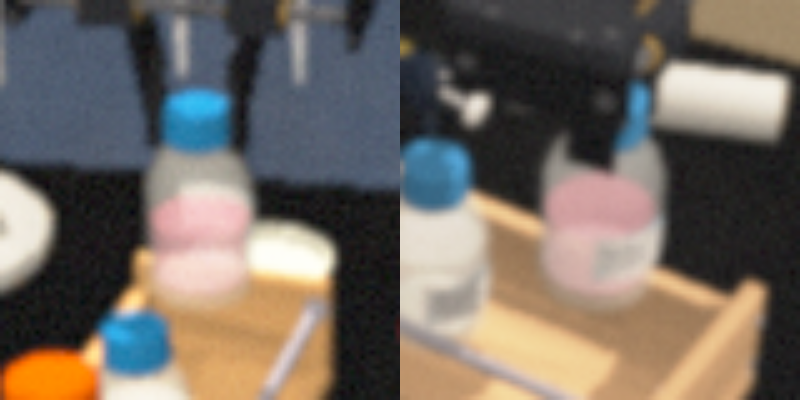

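The pink bottle hangs upright and clear of the rail. I'll carry it at this height to above the red tray at (0.440, -0.237).

```bash
Z='[[0,0,0,0,0,0],[0,0,0,0,0,0],[0,0,0,0,0,0],[0,0,0,0,0,0],[0,0,0,0,0,0]]'; python3 -m jog '[[0.5,0.7,0,0,0,0],[1,1.3,0,0,0,0],[1.5,1.8,0,0,0,0],[1.5,2,0,0,0,0],[1.5,2,0,0,0,0]]' >/dev/null; python3 -m jog '[[1.5,2,0,0,0,0],[1.5,2,0,0,0,0],[1,1.3,0,0,0,0],[0.7,0.8,0,0,0,0],[0.3,0.3,0,0,0,0]]' >/dev/null; python3 -m jog "[[0,0,0,0,0,0],[0,0,0,0,0,0],[0,0,0,0,0,0],[0,0,0,0,0,0],[0,0,0,0,0,0]]"
python3 - <<'E'
from h import *
s=sense();p=s["tcp_pos"]
L=[]
for n in("side","scene","wrist"):
    c=capture(n);f=np.ascontiguousarray(c["frame"][:,:,::-1])
    q=(p[0],p[1],.012);u,v=proj(c,q);u0,v0=max(int(u)-35,0),max(int(v)-50,0)
    g=cv2.resize(f[v0:v0+80,u0:u0+70],(350,400))
    cv2.drawMarker(g,(int((u-u0+.5)*5),int((v-v0+.5)*5)),(0,255,0),0,12)
    L.append(g[:,:260] if 0 else cv2.resize(g,(266,304)))
    for ce,b in blobs(c,(0,180,100),(4,255,255),150)[0]:print(n,ce,b,onz(c,*ce,.008).round(4))
cv2.imwrite("pics/p8.png",np.hstack(L))
E
```

```text
time_s: 10.2
tcp_pos: [0.4406, -0.2366, 0.1321]
ee_rot: [[0.001, -1.0, -0.0], [-1.0, -0.001, 0.0], [-0.0, 0.0, -1.0]]
wrist_force: [0.2, 0.8, -3.0]
gripper_width: 0.392
side [286.4, 163.9] [271, 155, 32, 19, 474] [ 0.4416 -0.2317  0.008 ]
scene [314.5, 253.9] [294, 236, 42, 36, 1120] [ 0.4384 -0.2384  0.008 ]
wrist [255.8, 164.0] [218, 140, 76, 57, 2445] [ 0.4396 -0.2551  0.008 ]
```

View pics/p8.png

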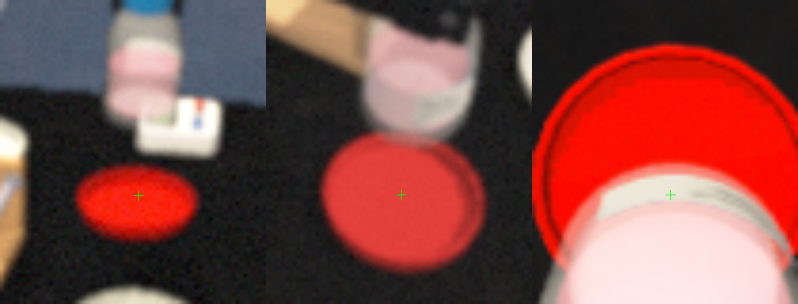

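It is centred over the red tray in all three views. Contact is expected at reported z ≈ 0.049.

```bash
python3 -m jog '[[0,0,0.5,0,0,0],[0,0,1,0,0,0],[0,0,1.5,0,0,0],[0,0,1.5,0,0,0],[0,0,1.3,0,0,0]]' >/dev/null; python3 -m jog '[[0,0,0.8,0,0,0],[0,0,0.5,0,0,0],[0,0,0.3,0,0,0],[0,0,0.2,0,0,0],[0,0,0.1,0,0,0]]'; python3 -m jog '[[0,0,0.1,0,0,0],[0,0,0.1,0,0,0],[0,0,0.1,0,0,0],[0,0,0.1,0,0,0],[0,0,0,0,0,0]]'
python3 - <<'E'
from station import sense
print(sense()["tcp_pos"],sense()["wrist_force"])
E
```

```text
time_s: 11.18
tcp_pos: [0.4403, -0.2371, 0.0554]
ee_rot: [[0.0, -1.0, 0.001], [-1.0, -0.0, -0.0], [0.0, -0.001, -1.0]]
wrist_force: [-0.1, -1.0, -1.2]
gripper_width: 0.393
time_s: 11.6
tcp_pos: [0.4399, -0.2369, 0.0512]
ee_rot: [[-0.0, -1.0, -0.0], [-1.0, 0.0, 0.0], [-0.0, 0.0, -1.0]]
wrist_force: [0.2, -0.2, -1.6]
gripper_width: 0.389
[ 0.4399161  -0.23693775  0.05119644] [ 0.20803191 -0.21227667 -1.58051894]
```

```bash
python3 -m jog '[[0,0,0.1,0,0,0],[0,0,0.05,0,0,0],[0,0,0,0,0,0],[0,0,0,0,0,0],[0,0,0,0,0,0]]'; python3 -m jog '[[0,0,0.05,0,0,0],[0,0,0,0,0,0],[0,0,0,0,0,0],[0,0,0,0,0,0],[0,0,0,0,0,0]]'
```

```text
time_s: 12.02
tcp_pos: [0.44, -0.237, 0.0498]
ee_rot: [[0.0, -1.0, 0.0], [-1.0, -0.0, -0.0], [0.0, -0.0, -1.0]]
wrist_force: [0.5, -0.3, -2.1]
gripper_width: 0.392
time_s: 12.43
tcp_pos: [0.44, -0.237, 0.0493]
ee_rot: [[0.0, -1.0, 0.0], [-1.0, -0.0, -0.0], [0.0, -0.0, -1.0]]
wrist_force: [-0.3, 0.6, -0.6]
gripper_width: 0.389
```

Force is easing off, so contact is starting. One small step more.

```bash
python3 -m jog '[[0,0,0.05,0,0,0],[0,0,0,0,0,0],[0,0,0,0,0,0],[0,0,0,0,0,0],[0,0,0,0,0,0]]'
python3 - <<'E'
from h import *
s=sense();p=s["tcp_pos"];print(p,s["wrist_force"])
L=[]
for n in("side","scene"):
    c=capture(n);f=np.ascontiguousarray(c["frame"][:,:,::-1])
    u,v=proj(c,(p[0],p[1],.04));u0,v0=max(int(u)-35,0),max(int(v)-35,0)
    L.append(cv2.resize(f[v0:v0+70,u0:u0+70],None,fx=5.5,fy=5.5))
cv2.imwrite("pics/p9.png",np.hstack(L))
E
```

```text
time_s: 12.85
tcp_pos: [0.4402, -0.2371, 0.0492]
ee_rot: [[0.0, -1.0, 0.0], [-1.0, -0.0, -0.0], [0.0, -0.0, -1.0]]
wrist_force: [-0.9, 0.2, 3.8]
gripper_width: 0.393
[ 0.44019119 -0.23705944  0.04917806] [-0.89244681  0.22443067  3.75867667]
```

View pics/p9.png

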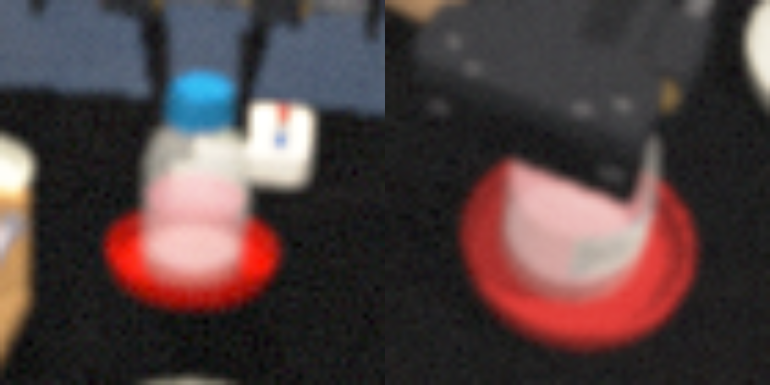

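Contact confirmed (+3.8 N) with the bottle standing inside the red rim. Release and rise.

```bash
for i in 1 2; do python3 -m jog '[[0,0,0,0,0,0],[0,0,0,0,0,0],[0,0,0,0,0,0],[0,0,0,0,0,0],[0,0,0,0,0,0]]' 6.5|grep -E 'force|width'; done;  python3 -m jog '[[0,0,-0.5,0,0,0],[0,0,-1.5,0,0,0],[0,0,-2.5,0,0,0],[0,0,-3,0,0,0],[0,0,-2.5,0,0,0]]'
python3 - <<'E'
from h import *
L=[]
for n in("side","scene"):
    c=capture(n);f=np.ascontiguousarray(c["frame"][:,:,::-1])
    u,v=proj(c,(.44,-.237,.04));u0,v0=max(int(u)-35,0),max(int(v)-35,0)
    L.append(cv2.resize(f[v0:v0+70,u0:u0+70],None,fx=5.5,fy=5.5))
cv2.imwrite("pics/p10.png",np.hstack(L))
E
```

```text
wrist_force: [0.5, 0.0, -0.1]
gripper_width: 0.682
wrist_force: [-0.2, -0.1, -0.6]
gripper_width: 0.744
time_s: 14.2
tcp_pos: [0.4402, -0.2372, 0.1509]
ee_rot: [[0.0, -1.0, 0.001], [-1.0, -0.0, -0.001], [0.001, -0.001, -1.0]]
wrist_force: [1.0, -0.6, 0.1]
gripper_width: 0.743
```

View pics/p10.png

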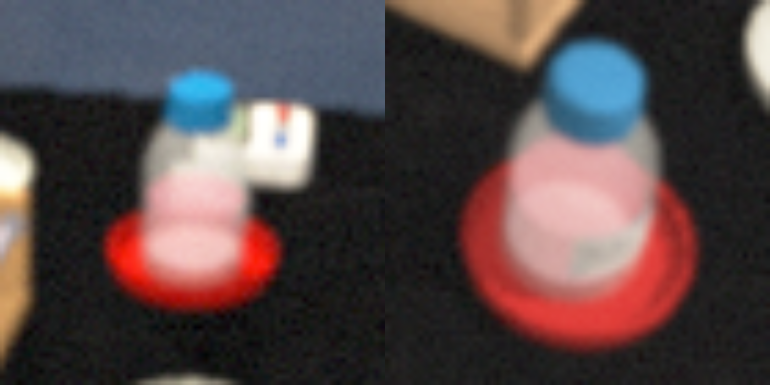

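Pink is upright in the red tray. Next, the clear bottle at (0.596, -0.032).

```bash
python3 -m jog '[[-1,-0.8,0,0,0,0],[-2,-1.5,0,0,0,0],[-2.5,-2,0,0,0,0],[-3,-2.2,0,0,0,0],[-3,-2.3,0,0,0,0]]' >/dev/null; python3 -m jog '[[-3,-2.3,0,0,0,0],[-2.5,-2,0,0,0,0],[-2,-1.5,0,0,0,0],[-1,-0.7,0,0,0,0],[-0.5,-0.3,0,0,0,0]]' >/dev/null; python3 -m jog "[[0,0,0,0,0,0],[0,0,0,0,0,0],[0,0,0,0,0,0],[0,0,0,0,0,0],[0,0,0,0,0,0]]"
python3 - <<'E'
from h import *
L=[]
for n in("side","scene","wrist"):
    c=capture(n);f=np.ascontiguousarray(c["frame"][:,:,::-1])
    q=(.596,-.032,.117);u,v=proj(c,q);u0,v0=max(int(u)-35,0),max(int(v)-40,0)
    g=cv2.resize(f[v0:v0+80,u0:u0+70],(350,400))
    cv2.drawMarker(g,(int((u-u0+.5)*5),int((v-v0+.5)*5)),(0,255,0),0,12)
    L.append(cv2.resize(g,(266,304)))
    for ce,b in blobs(c,(95,100,60),(105,255,255),150)[0]:print(n,ce,b,onz(c,*ce,.117).round(4))
cv2.imwrite("pics/p11.png",np.hstack(L))
E
```

```text
time_s: 15.55
tcp_pos: [0.5955, -0.0329, 0.1491]
ee_rot: [[-0.001, -1.0, 0.0], [-1.0, 0.001, 0.0], [-0.0, -0.0, -1.0]]
wrist_force: [0.4, -0.3, -0.2]
gripper_width: 0.746
side [182.5, 202.4] [172, 191, 23, 23, 428] [0.6294 0.1517 0.117 ]
scene [196.6, 114.5] [187, 106, 20, 18, 271] [0.6439 0.1987 0.117 ]
scene [263.9, 149.4] [257, 143, 15, 14, 173] [ 0.5899 -0.0365  0.117 ]
scene [317.8, 224.5] [308, 216, 20, 19, 291] [ 0.4275 -0.2378  0.117 ]
wrist [255.2, 198.7] [237, 179, 37, 40, 1174] [ 0.5954 -0.0359  0.117 ]
```

View pics/p11.png

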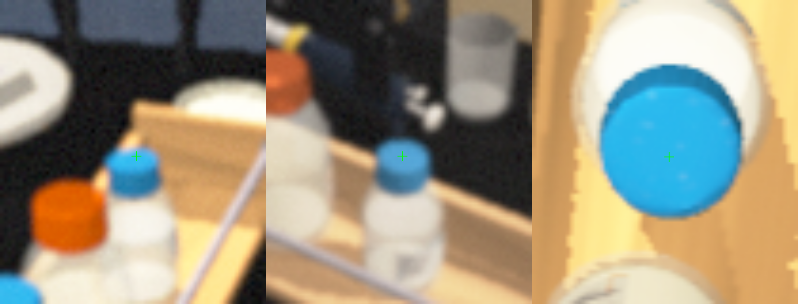

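The view is the small clear bottle, and the marker sits on its cap top. Descending 9.2 cm.

```bash
python3 -m jog '[[0,0,0.8,0,0,0],[0,0,1.2,0,0,0],[0,0,1.5,0,0,0],[0,0,1.5,0,0,0],[0,0,1.2,0,0,0]]'|grep force;  python3 -m jog '[[0,0,1.2,0,0,0],[0,0,0.9,0,0,0],[0,0,0.6,0,0,0],[0,0,0.3,0,0,0],[0,0,0,0,0,0]]'
python3 - <<'E'
from h import *
s=sense();p=s["tcp_pos"];print(p)
L=[]
for n in("side","scene"):
    c=capture(n);f=np.ascontiguousarray(c["frame"][:,:,::-1])
    u,v=proj(c,p);u0,v0=max(int(u)-35,0),max(int(v)-45,0)
    L.append(cv2.resize(f[v0:v0+70,u0:u0+70],None,fx=5.5,fy=5.5))
cv2.imwrite("pics/p12.png",np.hstack(L))
E
```

```text
wrist_force: [-0.9, 0.8, 0.5]
time_s: 16.53
tcp_pos: [0.5956, -0.032, 0.0561]
ee_rot: [[-0.0, -1.0, -0.001], [-1.0, 0.0, -0.0], [0.0, 0.001, -1.0]]
wrist_force: [0.8, -0.6, -0.2]
gripper_width: 0.751
[ 0.5956477  -0.03204618  0.05606917]
```

View pics/p12.png

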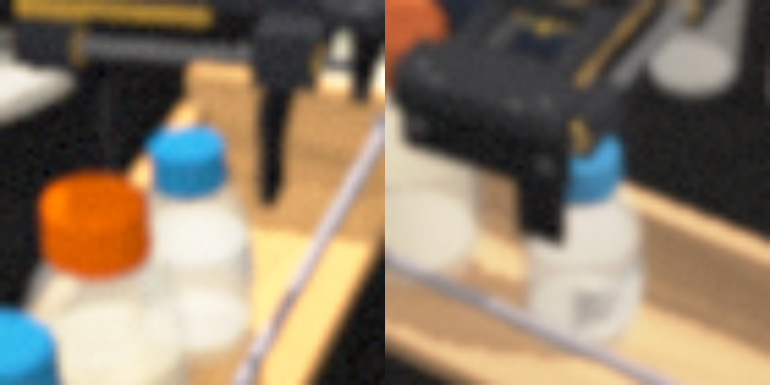

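```bash
for i in 1 2 3; do python3 -m jog '[[0,0,0,0,0,0],[0,0,0,0,0,0],[0,0,0,0,0,0],[0,0,0,0,0,0],[0,0,0,0,0,0]]' 0|grep -E 'force|width|tcp'; done; python3 -m jog '[[0,0,-0.3,0,0,0],[0,0,-0.6,0,0,0],[0,0,-1,0,0,0],[0,0,-1.2,0,0,0],[0,0,-1.2,0,0,0]]';python3 -m jog '[[0,0,-1.2,0,0,0],[0,0,-1,0,0,0],[0,0,-0.6,0,0,0],[0,0,-0.4,0,0,0],[0,0,0,0,0,0]]'
python3 - <<'E'
from h import *
s=sense();p=s["tcp_pos"]
L=[]
for n in("side","scene"):
    c=capture(n);f=np.ascontiguousarray(c["frame"][:,:,::-1])
    u,v=proj(c,p);u0,v0=max(int(u)-35,0),max(int(v)-35,0)
    L.append(cv2.resize(f[v0:v0+70,u0:u0+70],None,fx=5.5,fy=5.5))
cv2.imwrite("pics/p13.png",np.hstack(L))
E
```

```text
tcp_pos: [0.5961, -0.032, 0.057]
wrist_force: [0.2, -0.1, -0.1]
gripper_width: 0.452
tcp_pos: [0.5961, -0.032, 0.0569]
wrist_force: [0.2, 0.4, 1.2]
gripper_width: 0.39
tcp_pos: [0.5962, -0.032, 0.0569]
wrist_force: [0.9, -0.2, 1.9]
gripper_width: 0.39
time_s: 18.3
tcp_pos: [0.5957, -0.032, 0.1005]
ee_rot: [[-0.0, -1.0, -0.001], [-1.0, 0.0, -0.0], [0.0, 0.001, -1.0]]
wrist_force: [0.5, 0.4, -2.4]
gripper_width: 0.39
time_s: 18.72
tcp_pos: [0.5964, -0.0319, 0.1327]
ee_rot: [[0.0, -1.0, 0.002], [-1.0, -0.0, 0.0], [-0.0, -0.002, -1.0]]
wrist_force: [0.8, -0.2, -2.7]
gripper_width: 0.393
```

View pics/p13.png

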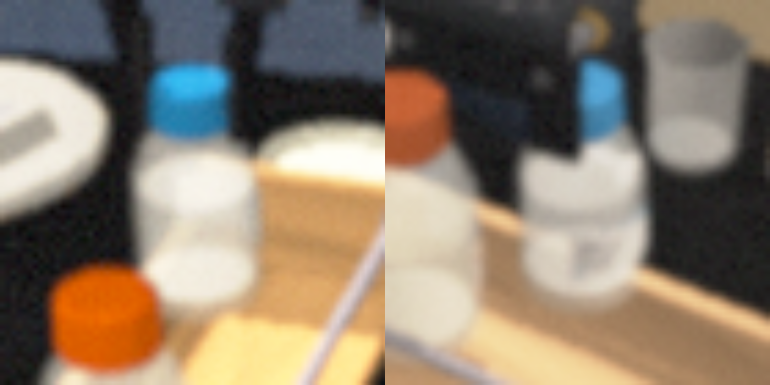

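Held upright. On to the white tray (0.425, -0.057): tool y +17.1, x +2.5.

```bash
python3 -m jog '[[0.1,0.8,0,0,0,0],[0.3,1.5,0,0,0,0],[0.3,2,0,0,0,0],[0.3,2.3,0,0,0,0],[0.3,2.3,0,0,0,0]]' >/dev/null; python3 -m jog '[[0.3,2.3,0,0,0,0],[0.3,2.3,0,0,0,0],[0.3,1.8,0,0,0,0],[0.2,1.2,0,0,0,0],[0.1,0.6,0,0,0,0]]' >/dev/null; python3 -m jog "[[0,0,0,0,0,0],[0,0,0,0,0,0],[0,0,0,0,0,0],[0,0,0,0,0,0],[0,0,0,0,0,0]]"
python3 - <<'E'
from h import *
s=sense();p=s["tcp_pos"]
L=[]
for n in("side","scene","wrist"):
    c=capture(n);f=np.ascontiguousarray(c["frame"][:,:,::-1])
    q=(p[0],p[1],.012);u,v=proj(c,q);u0,v0=max(int(u)-35,0),max(int(v)-50,0)
    g=cv2.resize(f[v0:v0+80,u0:u0+70],(350,400))
    cv2.drawMarker(g,(int((u-u0+.5)*5),int((v-v0+.5)*5)),(0,200,0),0,12)
    L.append(cv2.resize(g,(266,304)))
    for ce,b in blobs(c,(15,5,160),(50,60,255),400)[0]:
        q=onz(c,*ce,.008)
        if abs(q[0]-.43)<.05 and abs(q[1]+.06)<.05: print(n,ce,b,q.round(4))
cv2.imwrite("pics/p14.png",np.hstack(L))
E
```

```text
time_s: 20.07
tcp_pos: [0.4257, -0.0568, 0.1316]
ee_rot: [[0.0, -1.0, -0.0], [-1.0, -0.0, -0.0], [0.0, 0.0, -1.0]]
wrist_force: [0.2, 1.3, -2.4]
gripper_width: 0.391
side [286.3, 198.2] [269, 187, 36, 23, 631] [ 0.4261 -0.0548  0.008 ]
scene [239.9, 228.5] [221, 213, 39, 32, 976] [ 0.4253 -0.0591  0.008 ]
wrist [256.5, 176.4] [219, 140, 75, 86, 4042] [ 0.4237 -0.0603  0.008 ]
```

View pics/p14.png

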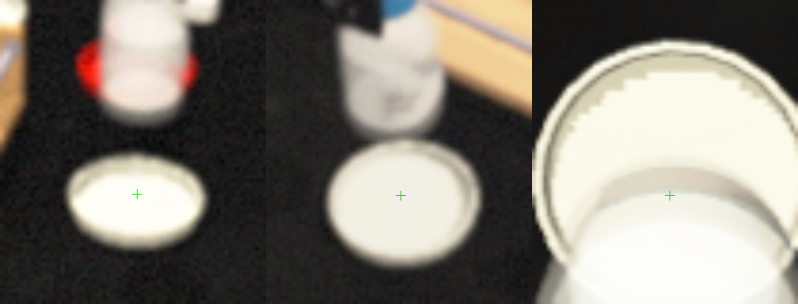

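```bash
python3 -m jog '[[0,0,0.5,0,0,0],[0,0,1,0,0,0],[0,0,1.5,0,0,0],[0,0,1.5,0,0,0],[0,0,1.3,0,0,0]]' >/dev/null; python3 -m jog '[[0,0,0.8,0,0,0],[0,0,0.6,0,0,0],[0,0,0.4,0,0,0],[0,0,0.2,0,0,0],[0,0,0.1,0,0,0]]'>/dev/null; python3 -m jog '[[0,0,0.1,0,0,0],[0,0,0.05,0,0,0],[0,0,0.05,0,0,0],[0,0,0,0,0,0],[0,0,0,0,0,0]]'
```

```text
time_s: 21.47
tcp_pos: [0.4251, -0.0569, 0.0509]
ee_rot: [[0.0, -1.0, 0.0], [-1.0, -0.0, 0.0], [-0.0, -0.0, -1.0]]
wrist_force: [-0.1, -0.3, -2.0]
gripper_width: 0.389
```

```bash
python3 -m jog '[[0,0,0.05,0,0,0],[0,0,0.05,0,0,0],[0,0,0.05,0,0,0],[0,0,0,0,0,0],[0,0,0,0,0,0]]'; python3 -m jog '[[0,0,0.05,0,0,0],[0,0,0,0,0,0],[0,0,0,0,0,0],[0,0,0,0,0,0],[0,0,0,0,0,0]]'
```

```text
time_s: 21.88
tcp_pos: [0.4249, -0.057, 0.0492]
ee_rot: [[-0.0, -1.0, -0.0], [-1.0, 0.0, -0.0], [0.0, 0.0, -1.0]]
wrist_force: [-0.2, 0.0, -1.8]
gripper_width: 0.391
time_s: 22.3
tcp_pos: [0.4251, -0.057, 0.0488]
ee_rot: [[0.0, -1.0, 0.0], [-1.0, -0.0, 0.0], [-0.0, -0.0, -1.0]]
wrist_force: [0.8, -0.6, -1.1]
gripper_width: 0.393
```

```bash
python3 -m jog '[[0,0,0.05,0,0,0],[0,0,0,0,0,0],[0,0,0,0,0,0],[0,0,0,0,0,0],[0,0,0,0,0,0]]'
```

```text
time_s: 22.72
tcp_pos: [0.4253, -0.057, 0.0487]
ee_rot: [[0.0, -1.0, 0.001], [-1.0, -0.0, -0.0], [0.0, -0.001, -1.0]]
wrist_force: [-1.3, -0.2, 6.8]
gripper_width: 0.39
```

Contact confirmed. Release, rise to 0.165.

```bash
for i in 1 2; do python3 -m jog '[[0,0,0,0,0,0],[0,0,0,0,0,0],[0,0,0,0,0,0],[0,0,0,0,0,0],[0,0,0,0,0,0]]' 7.5|grep -E 'force|width'; done;  python3 -m jog '[[0,0,-0.5,0,0,0],[0,0,-2,0,0,0],[0,0,-3,0,0,0],[0,0,-3.5,0,0,0],[0,0,-2.6,0,0,0]]'
python3 - <<'E'
from h import *
L=[]
for n in("side","scene"):
    c=capture(n);f=np.ascontiguousarray(c["frame"][:,:,::-1])
    u,v=proj(c,(.425,-.057,.04));u0,v0=max(int(u)-35,0),max(int(v)-35,0)
    L.append(cv2.resize(f[v0:v0+70,u0:u0+70],None,fx=5.5,fy=5.5))
cv2.imwrite("pics/p15.png",np.hstack(L))
E
```

```text
wrist_force: [-0.2, 0.5, 0.2]
gripper_width: 0.685
wrist_force: [0.4, -0.3, 0.2]
gripper_width: 0.854
time_s: 23.97
tcp_pos: [0.4256, -0.0571, 0.1672]
ee_rot: [[0.0, -1.0, 0.003], [-1.0, -0.0, -0.0], [0.0, -0.003, -1.0]]
wrist_force: [1.4, -0.1, -0.1]
gripper_width: 0.86
```

View pics/p15.png

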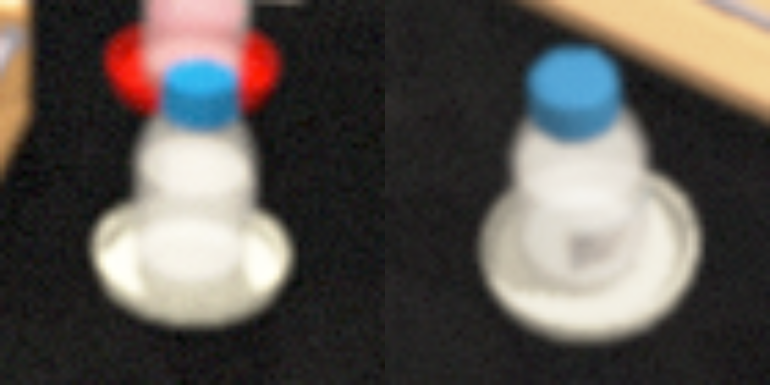

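Clear is upright in the white tray. Now to above the large bottle at about (0.614, 0.177).

```bash
python3 -m jog '[[-1,-0.8,0,0,0,0],[-2,-1.7,0,0,0,0],[-3,-2.4,0,0,0,0],[-3.3,-2.6,0,0,0,0],[-3.4,-2.7,0,0,0,0]]' >/dev/null; python3 -m jog '[[-3.3,-2.7,0,0,0,0],[-3,-2.4,0,0,0,0],[-2.4,-1.9,0,0,0,0],[-1.4,-1.2,0,0,0,0],[-0.6,-0.5,0,0,0,0]]' >/dev/null; python3 -m jog "[[0,0,0,0,0,0],[0,0,0,0,0,0],[0,0,0,0,0,0],[0,0,0,0,0,0],[0,0,0,0,0,0]]"
python3 - <<'E'
from h import *
L=[]
for n in("side","scene","wrist"):
    c=capture(n);f=np.ascontiguousarray(c["frame"][:,:,::-1])
    q=(.614,.177,.150);u,v=proj(c,q);u0,v0=max(int(u)-35,0),max(int(v)-40,0)
    g=cv2.resize(f[v0:v0+80,u0:u0+70],(350,400))
    cv2.drawMarker(g,(int((u-u0+.5)*5),int((v-v0+.5)*5)),(0,255,0),0,12)
    L.append(cv2.resize(g,(266,304)))
    for ce,b in blobs(c,(95,100,60),(105,255,255),150)[0]:print(n,ce,b,onz(c,*ce,.150).round(4))
cv2.imwrite("pics/p16.png",np.hstack(L))
E
```

```text
time_s: 25.32
tcp_pos: [0.6116, 0.1737, 0.1649]
ee_rot: [[-0.001, -1.0, 0.0], [-1.0, 0.001, 0.0], [-0.0, -0.0, -1.0]]
wrist_force: [0.3, 0.2, 0.5]
gripper_width: 0.862
side [182.5, 202.4] [171, 191, 24, 23, 429] [0.6122 0.1954 0.15  ]
scene [196.6, 114.5] [187, 106, 20, 17, 269] [0.6024 0.1644 0.15  ]
scene [236.9, 199.8] [228, 192, 19, 17, 256] [ 0.386  -0.0828  0.15  ]
scene [317.8, 224.5] [308, 216, 20, 19, 291] [ 0.3996 -0.2449  0.15  ]
wrist [251.1, 204.7] [227, 178, 49, 54, 2100] [0.6148 0.1706 0.15  ]
```

View pics/p16.png

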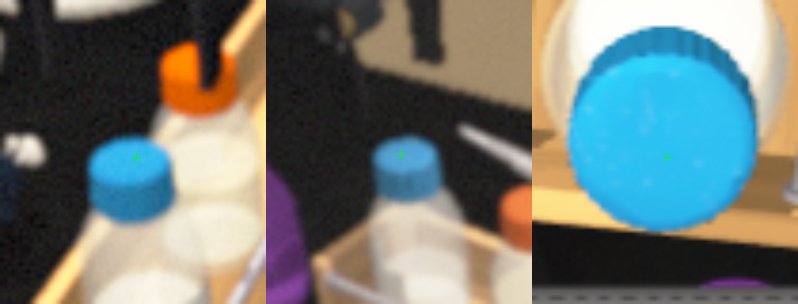

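```bash
python3 -c "
from station import sense
s=sense();print(s['tcp_pos'],s['joint_velocities'].round(2))"
```

```text
[0.61190381 0.17415208 0.16475732] [ 0.17  0.41  0.23 -0.05 -0.02 -0.07]
```

```bash
python3 -m jog '[[0,-0.2,0.5,0,0,0],[0,-0.15,1.2,0,0,0],[0,0,1.5,0,0,0],[0,0,1.5,0,0,0],[0,0,1.2,0,0,0]]'|grep force;  python3 -m jog '[[0,0,1.2,0,0,0],[0,0,0.8,0,0,0],[0,0,0.5,0,0,0],[0,0,0.2,0,0,0],[0,0,0,0,0,0]]'
python3 - <<'E'
from h import *
s=sense();p=s["tcp_pos"];print(p)
L=[]
for n in("side","scene"):
    c=capture(n);f=np.ascontiguousarray(c["frame"][:,:,::-1])
    u,v=proj(c,p);u0,v0=max(int(u)-35,0),max(int(v)-45,0)
    L.append(cv2.resize(f[v0:v0+70,u0:u0+70],None,fx=5.5,fy=5.5))
cv2.imwrite("pics/p17.png",np.hstack(L))
E
```

```text
wrist_force: [0.0, -0.3, 0.1]
time_s: 26.3
tcp_pos: [0.6155, 0.1745, 0.0777]
ee_rot: [[-0.0, -1.0, -0.001], [-1.0, 0.0, -0.0], [0.0, 0.001, -1.0]]
wrist_force: [0.0, -1.0, 0.3]
gripper_width: 0.863
[0.61545164 0.17452883 0.07767537]
```

View pics/p17.png

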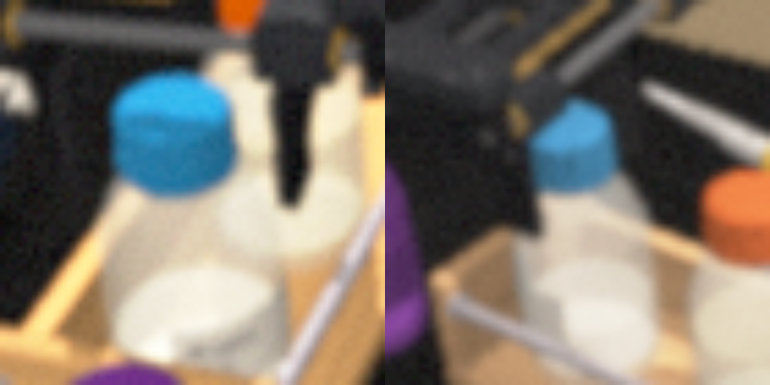

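The tips are either side of the large cap, near its lower edge. Closing and lifting.

```bash
for i in 1 2 3; do python3 -m jog '[[0,0,0,0,0,0],[0,0,0,0,0,0],[0,0,0,0,0,0],[0,0,0,0,0,0],[0,0,0,0,0,0]]' 0|grep -E 'force|width|tcp'; done; python3 -m jog '[[0,0,-0.3,0,0,0],[0,0,-0.6,0,0,0],[0,0,-1,0,0,0],[0,0,-1.2,0,0,0],[0,0,-1.2,0,0,0]]';python3 -m jog '[[0,0,-1.2,0,0,0],[0,0,-1,0,0,0],[0,0,-0.8,0,0,0],[0,0,-0.4,0,0,0],[0,0,0,0,0,0]]'
python3 - <<'E'
from h import *
s=sense();p=s["tcp_pos"]
L=[]
for n in("side","scene"):
    c=capture(n);f=np.ascontiguousarray(c["frame"][:,:,::-1])
    u,v=proj(c,p);u0,v0=max(int(u)-35,0),max(int(v)-30,0)
    L.append(cv2.resize(f[v0:v0+75,u0:u0+70],None,fx=5.5,fy=5.5))
cv2.imwrite("pics/p18.png",np.hstack(L))
E
```

```text
tcp_pos: [0.6156, 0.1746, 0.0785]
wrist_force: [-1.0, -0.6, -0.2]
gripper_width: 0.57
tcp_pos: [0.6158, 0.1747, 0.0784]
wrist_force: [1.5, -0.1, 0.0]
gripper_width: 0.486
tcp_pos: [0.6158, 0.1747, 0.0784]
wrist_force: [0.8, 0.2, 0.7]
gripper_width: 0.48
time_s: 28.07
tcp_pos: [0.6151, 0.1745, 0.1218]
ee_rot: [[-0.0, -1.0, -0.001], [-1.0, 0.0, -0.0], [0.0, 0.001, -1.0]]
wrist_force: [-0.0, 0.6, -3.1]
gripper_width: 0.484
time_s: 28.48
tcp_pos: [0.616, 0.1749, 0.1565]
ee_rot: [[0.0, -1.0, 0.002], [-1.0, -0.0, 0.001], [-0.001, -0.002, -1.0]]
wrist_force: [0.7, -1.0, -2.6]
gripper_width: 0.486
```

View pics/p18.png

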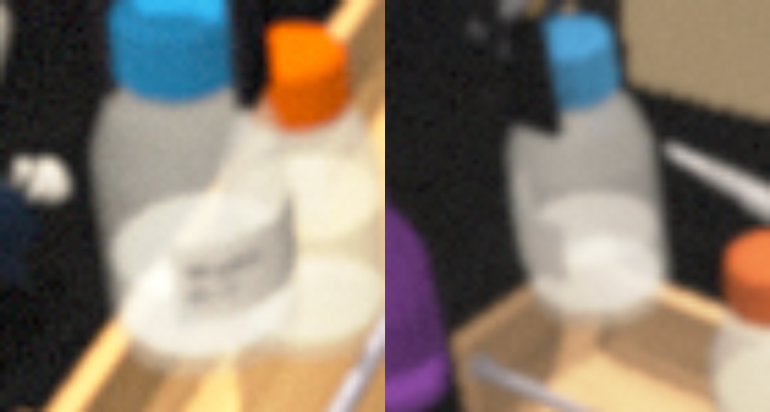

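```bash
python3 -m jog '[[0,0.8,0,0,0,0],[0.05,1.5,0,0,0,0],[0.05,2,0,0,0,0],[0.05,2.3,0,0,0,0],[0.05,2.4,0,0,0,0]]' >/dev/null; python3 -m jog '[[0.05,2.4,0,0,0,0],[0.05,2.4,0,0,0,0],[0.05,2,0,0,0,0],[0,1.4,0,0,0,0],[0,0.7,0,0,0,0]]' >/dev/null; python3 -m jog "[[0,0,0,0,0,0],[0,0,0,0,0,0],[0,0,0,0,0,0],[0,0,0,0,0,0],[0,0,0,0,0,0]]"
python3 - <<'E'
from h import *
s=sense();p=s["tcp_pos"]
L=[]
for n in("side","scene","wrist"):
    c=capture(n);f=np.ascontiguousarray(c["frame"][:,:,::-1])
    q=(p[0],p[1],.012);u,v=proj(c,q);u0,v0=max(int(u)-35,0),max(int(v)-70,0)
    g=cv2.resize(f[v0:v0+100,u0:u0+70],(350,500))
    cv2.drawMarker(g,(int((u-u0+.5)*5),int((v-v0+.5)*5)),(0,200,0),0,12)
    b=p[2]-.0664
    for z in (b,b+.138):
        a=proj(c,(p[0],p[1],z));cv2.drawMarker(g,(int((a[0]-u0+.5)*5),int((a[1]-v0+.5)*5)),(0,0,255),0,12)
    for ang in range(0,360,15):
        a=proj(c,(p[0]+.0345*np.cos(np.radians(ang)),p[1]+.0345*np.sin(np.radians(ang)),b));cv2.circle(g,(int((a[0]-u0+.5)*5),int((a[1]-v0+.5)*5)),2,(0,255,255),-1)
    L.append(cv2.resize(g,(266,380)))
    for ce,bb in blobs(c,(107,150,90),(118,255,255),200)[0]:
        q=onz(c,*ce,.008);print(n,ce,bb,q.round(4))
cv2.imwrite("pics/p19.png",np.hstack(L))
E
```

```text
time_s: 29.83
tcp_pos: [0.4372, 0.1712, 0.155]
ee_rot: [[-0.001, -1.0, -0.0], [-1.0, 0.001, -0.0], [0.0, 0.0, -1.0]]
wrist_force: [-0.4, 0.5, -2.7]
gripper_width: 0.484
side [271.3, 258.8] [246, 241, 51, 37, 1348] [0.4375 0.1743 0.008 ]
scene [164.8, 193.7] [144, 179, 42, 31, 1023] [0.4362 0.169  0.008 ]
wrist [255.6, 155.1] [216, 133, 80, 55, 2252] [0.4364 0.1452 0.008 ]
```

View pics/p19.png

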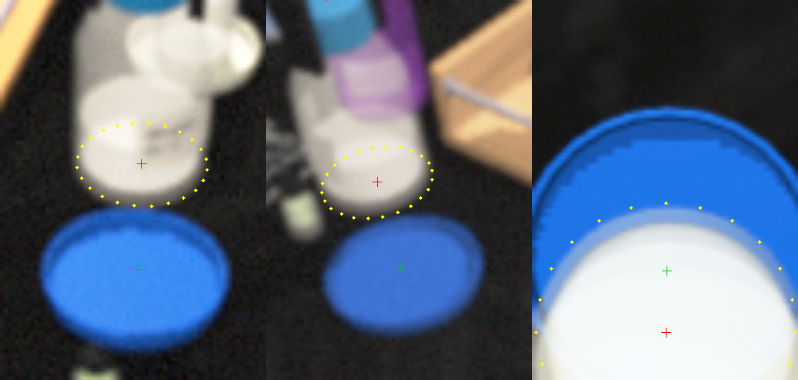

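The tray centre marker and the base ring (wrist view) line up, so the bottle is upright and centred. Contact is expected at z ≈ 0.0704.

```bash
python3 -m jog '[[0,0,0.5,0,0,0],[0,0,1,0,0,0],[0,0,1.5,0,0,0],[0,0,1.5,0,0,0],[0,0,1.3,0,0,0]]' |grep force; python3 -m jog '[[0,0,0.8,0,0,0],[0,0,0.6,0,0,0],[0,0,0.4,0,0,0],[0,0,0.2,0,0,0],[0,0,0.1,0,0,0]]'|grep force; python3 -m jog '[[0,0,0.1,0,0,0],[0,0,0.1,0,0,0],[0,0,0.1,0,0,0],[0,0,0.05,0,0,0],[0,0,0,0,0,0]]'
```

```text
wrist_force: [-0.2, -0.2, -3.1]
wrist_force: [0.6, 0.4, -2.9]
time_s: 31.23
tcp_pos: [0.4366, 0.1711, 0.0728]
ee_rot: [[0.0, -1.0, 0.0], [-1.0, -0.0, 0.0], [-0.0, -0.0, -1.0]]
wrist_force: [-1.1, 0.4, -3.0]
gripper_width: 0.483
```

```bash
python3 -m jog '[[0,0,0.05,0,0,0],[0,0,0.05,0,0,0],[0,0,0.05,0,0,0],[0,0,0.05,0,0,0],[0,0,0,0,0,0]]'; python3 -m jog '[[0,0,0.05,0,0,0],[0,0,0,0,0,0],[0,0,0,0,0,0],[0,0,0,0,0,0],[0,0,0,0,0,0]]'
```

```text
time_s: 31.65
tcp_pos: [0.4365, 0.1711, 0.0706]
ee_rot: [[-0.0, -1.0, -0.0], [-1.0, 0.0, -0.0], [0.0, 0.0, -1.0]]
wrist_force: [-0.1, 0.5, -3.4]
gripper_width: 0.48
time_s: 32.07
tcp_pos: [0.4367, 0.1712, 0.0703]
ee_rot: [[0.0, -1.0, 0.0], [-1.0, -0.0, 0.0], [-0.0, -0.0, -1.0]]
wrist_force: [-0.6, 0.3, -2.6]
gripper_width: 0.485
```

```bash
python3 -m jog '[[0,0,0.05,0,0,0],[0,0,0,0,0,0],[0,0,0,0,0,0],[0,0,0,0,0,0],[0,0,0,0,0,0]]'|grep -E "tcp|force"
python3 - <<'E'
from h import *
L=[]
for n in("side","scene"):
    c=capture(n);f=np.ascontiguousarray(c["frame"][:,:,::-1])
    u,v=proj(c,(.437,.171,.06));u0,v0=max(int(u)-35,0),max(int(v)-35,0)
    L.append(cv2.resize(f[v0:v0+80,u0:u0+70],None,fx=5.5,fy=5.5))
cv2.imwrite("pics/p20.png",np.hstack(L))
E
```

```text
tcp_pos: [0.4368, 0.1712, 0.0702]
wrist_force: [-1.3, -0.7, 3.5]
```

View pics/p20.png

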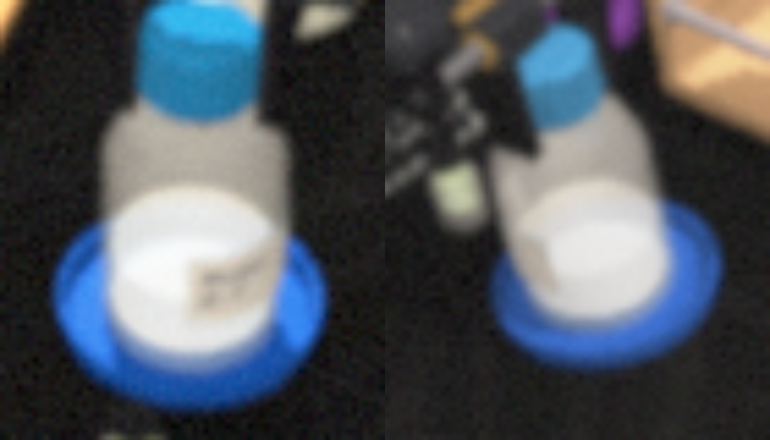

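Contact at +3.5 N inside the blue rim. Release and rise.

```bash
for i in 1 2; do python3 -m jog '[[0,0,0,0,0,0],[0,0,0,0,0,0],[0,0,0,0,0,0],[0,0,0,0,0,0],[0,0,0,0,0,0]]' 7.5|grep -E 'force|width'; done;  python3 -m jog '[[0,0,-0.5,0,0,0],[0,0,-1.5,0,0,0],[0,0,-3,0,0,0],[0,0,-3.5,0,0,0],[0,0,-3,0,0,0]]' >/dev/null; python3 -m jog '[[1,0,-2,0,0,0],[2,0,-1,0,0,0],[1.5,0,-0.5,0,0,0],[0.5,0,0,0,0,0],[0,0,0,0,0,0]]'; python3 -m jog '[[0,0,0,0,0,0],[0,0,0,0,0,0],[0,0,0,0,0,0],[0,0,0,0,0,0],[0,0,0,0,0,0]]';  python3 - <<'E'
from h import *
L=[]
for n in("side","scene"):
    c=capture(n);f=c["frame"][:,:,::-1]
    L.append(f[100:330,140:400])
cv2.imwrite("pics/fin.png",cv2.resize(np.hstack(L),None,fx=1.53,fy=1.53,interpolation=cv2.INTER_CUBIC))
E
```

```text
wrist_force: [-0.4, 0.1, -0.1]
gripper_width: 0.777
wrist_force: [0.3, -0.3, 1.4]
gripper_width: 0.859
time_s: 34.25
tcp_pos: [0.4364, 0.1204, 0.2201]
ee_rot: [[-0.002, -1.0, 0.001], [-1.0, 0.002, 0.001], [-0.001, -0.001, -1.0]]
wrist_force: [0.7, -0.1, 0.4]
gripper_width: 0.86
time_s: 34.67
tcp_pos: [0.4365, 0.1215, 0.2193]
ee_rot: [[0.001, -1.0, -0.001], [-1.0, -0.001, -0.0], [0.0, 0.001, -1.0]]
wrist_force: [0.1, 0.5, 0.2]
gripper_width: 0.861
```

View pics/fin.png

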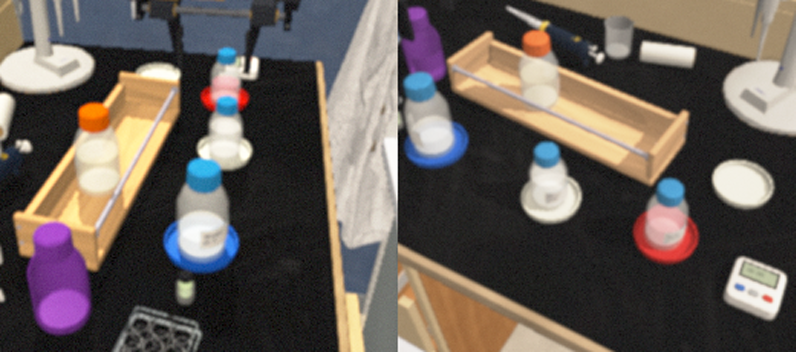

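All three bottles stand upright in their own trays. The orange bottle is still in the rack, the vial and timer are where they were, and the gripper is clear.

```bash
python3 -c "
from station import finish_job
print(finish_job())"
```

```text
the job is handed in; nothing more can be done
None
```

The three blue-capped bottles are out of the rack and standing in their trays, moved in the order asked. Pink is in the red tray, clear is in the leftmost white tray, and the large bottle is in the blue tray. The robot's clock stood at about 34.8 s when I handed the job in.

**Last checks:** The final scene and side pictures show all three bottles upright and centred inside their rims. The orange bottle is still in the rack, the vial and timer look undisturbed, and the gripper is clear of everything. The largest contact force I read at a set-down was 6.8 N, for the clear bottle; pink and the large bottle touched at under 4 N.

**What failed or disagreed:**
- **Missed first grasp:** My first attempt on the pink bottle closed just above its cap without moving it. All three cameras put the fingertips about 30 mm above the reported TCP height. I allowed for that, and the next three grasps worked first time.
- **Base height over the blue tray:** The large bottle's base looked a few millimetres higher than predicted in two views, which I put down to its clear glass base. The wrist view and the contact height both matched.

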